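# Fit the shut-off gate in the bagging chute and lock it

### The arm

A 6-joint arm with a two-finger parallel gripper is mounted at the origin on a cart in front of the work surface, level with it; the furniture and walls round the work are solid. World frame = base frame: x ahead of the robot, y to its left, z up, the work surface at z = 0. Lengths are in m, angles in rad, forces in N, time in s.
With the tool pointing down it reaches from about 0.375 to 0.975 m from the base axis. Payload 3.8 kg.
Tool frame: the origin (TCP) lies midway between the tips of the shut fingers; the grasp point (between the pads) lies 19 mm behind it; z points along the fingers, y is the line along which they close (so a half turn about z gives the same grasp; the last joint's range is limited). The gripper opens to 88 mm and grips with 3 to 60 N. Pads are 18 mm wide; open, the fingers measure 123 mm over their backs; the gripper's body (75 mm by 187 mm) begins 45 mm behind the grasp point.
Start: joints at [1.24, 0.264, 1.604, -0, 1.274, -0.037], TCP at [0.195, 0.646, 0.239] pointing down, gripper open.
Joint ranges: [-2.63, 2.63], [-0.94, 2.18], [0.31, 2.57], [-1.31, 4.45], [0, 2.66], [-2.55, 2.55]. Speed limits (rad/s): [2.57, 2.57, 3.14, 3.14, 3.14, 3.14].

### API

Orientations are given as a rotation vector (axis times angle).
In Python, from cell import manip, inverse_kinematics, cams, order gives the robot as it stands. Calls block until the motion is done:
- manip.move_pose(position, orientation): joint-space move of the TCP to a pose.
- manip.move_linear(position, rate=0.15, rot=None): straight line of the TCP; rot=None keeps the orientation; rate is the mean speed in m/s.
- manip.set_joints(angles): joint-space move.
- manip.set_gripper(opening, force=None): finger opening in m; force is the grip in N (None keeps the last); returns when the fingers have stopped.
- manip.dwell(seconds).
- inverse_kinematics(position, orientation): joint angles nearest the present ones, or None.
- manip.state(): the state.
- cams.capture(name): name is "scene" or "top"; returns a dict with "image" (384x512x3 uint8, blue, green, red), "z_map" (384x512 float32, m along the optical axis (not along the pixel's ray), 0 where there is no reading), "intrinsics" (3x3 intrinsics, pixels), "position" and "orientation" of the camera in the world. Camera axes: x right, y down, z forward; pixel columns grow to the right and rows downward; lengths in m; the calibration is good to about 2 mm. A picture is of the moment at which its call begins.
A pose or a line that the arm cannot do raises manip.IKError and nothing moves.
- order.close_job(): hands the job in; it is judged then, once.
The state is a dict: "clock": time; "joint_pos": joint angles; "joint_velocities": joint speeds; "tau": joint torques, N m; "tool_pos": TCP position; "tcp_rot": TCP orientation; "contact_force": force on the tool from outside, world axes, zero at the start; "moment": the same for the moment, N m; "gripper_width": finger opening in m; "grasp_force": force on a finger pad.
Only numpy, scipy, OpenCV 4.12 (cv2) and the standard library are available. Lean on these libraries where they do the work, as an engineer would, in place of code of your own. Each camera call takes 0.05 s, during which the arm holds its last target. There are 200 camera calls.

### The job

Close off the sloping bagging chute before it is filled: take the solid gate with the red grip out of the drip tray and slide it down the chute's slanting slot until it is fully home, lowering it rather than letting it drop. Then swing the keeper all the way across the gate's top edge so that it cannot lift. Leave the blue-gripped gate with the window standing in the tray, and do not disturb the things standing around.

Things in the scene. Friction and masses are not known exactly. Their poses are not given: they have to be found in the camera images.
- gate_red: shut-off gate: solid aluminium plate 110 wide, 6 thick, 100 mm high, lower corners cut off by 10 mm; on the middle of its top edge a red grip 50 wide, 14 thick, 40 high (140 in all; 0.25 kg). Origin: middle of the lower edge; x thickness, y width, z up to the grip; either face may look forward. Starts upright in one of the two places of the tray, lower edge on the tray's floor
- gate_blue: the other gate, of the same size and axes, with a blue grip and a window 40 mm wide and 32 mm high cut in the plate; stands in the other place of the tray, not to be moved
- gate_stand: white drip tray 180 x 150 x 16 mm, fixed, with steel wire hoops 71 mm high that form two upright places at x = -45 and +45 mm, each holding a gate (width along the tray's y) between two hoops 8 mm apart. Origin under its centre, inner floor at z = 3 mm, z up
- chute: fixed stainless bagging chute on a grey base 240 x 190 mm with four tube legs; its trough, 96 mm wide inside and with walls 66 mm high, slopes at 35 degrees down towards the robot. Origin on the table under the base, z up, x towards the high end
- gate_frame: the slot, part of the chute and square to its slope: leans 35 degrees, mouth towards the robot. Origin: middle of its bottom (the seat, 135 mm above the table); z up the slot and out of the mouth, x thickness (up the chute), y width. A gate that is home has its origin here, axes parallel (either face forward), shoulders (the top edge beside the grip) at z = 100 mm
- slot_mouth (a point): middle of the slot's mouth, z = 92 mm in gate_frame. The slot is two side channels from the seat to the mouth, 8.5 mm wide in x, 113 mm apart in y between their backs, the top 10 mm flared about 6 mm each way in x and 5 mm in y as a lead-in; between the channels (91 mm) it is open above the trough
- keeper (a joint): keeper angle, rad: dark steel bar 14 mm wide, pivot at x 0, y -86, z 100 mm of gate_frame, axis along its z. At 0 it points to gate_frame -x, clear of the slot; at 1.571 (stop) to +y, across the slot, 2 mm above the shoulder of a gate that is home, tip at y -36; a gate over 2 mm from home blocks it. Stays where left, moves at about 1.5 N on the knob. Starts at 0 to 0.45
- keeper_knob (a point): middle of the black knob on the keeper bar, 42 mm from the pivot: 14 mm across, 20 mm high, axis along gate_frame's z, spanning z = 107 to 127 mm there (this point at 118). Shut, it is at x 0, y -44 mm of gate_frame, beside the gate's grip (y -25 to 25 mm)
- weight_500: brass-coloured 500 g calibration weight, 39 mm across, 62 mm high, loose, a bystander; origin under its centre
- weight_200: brass-coloured 200 g calibration weight, 29 mm across, 46 mm high, loose, a bystander; origin under its centre
- scoop: light grey measuring scoop with a flat handle, 63 x 157 x 40 mm, loose, a bystander; origin under its centre
- tally_counter: small round hand tally counter, 52 x 47 x 18 mm, loose, a bystander; origin under its centre
- sample_jar: glass jar of beans with a black lid, 66 mm across, 104 mm high, loose, a bystander; origin under its centre

How it is judged:
On the way, in this order (a step that is already met when the one before it is completed fails the run):
1. the red-gripped gate is lifted clear of the tray (z of gate_red in the frame of gate_stand above 0.08 m), for 0.1 s.
2. the red-gripped gate is fully home in the slot (z of gate_red in the frame of gate_frame between -0.004 and 0.004 m and x of gate_red in the frame of gate_frame between -0.004 and 0.004 m and y of gate_red in the frame of gate_frame between -0.005 and 0.005 m and angle between the z axis of gate_red and the z axis of gate_frame, either way round below 0.06 rad), for 0.2 s.
3. the keeper is swung across the gate (value of joint keeper above 1.42 rad), for 0.2 s.
At the end, for the whole second after the job is handed in: the red-gripped gate rests in the slot, lower edge within 4 mm of the seat, within 4 mm (thickness) and 5 mm (width) of the middle, aligned within 0.06 rad; keeper beyond 1.42 rad (stop 1.571); the blue-gripped gate still stands in its place (moved under 15 mm, tilted under 0.15 rad) (all of step 2 and linear speed of gate_red below 0.02 m/s and value of joint keeper above 1.42 rad and distance of gate_blue from where it was at the start of the episode below 0.015 m and angle between gate_blue's own z axis and vertical below 0.15 rad); the robot touches nothing.
It fails at once if the gate is dropped down the slot (faster than 0.4 m/s inside it) (linear speed of gate_red above 0.4 m/s and z of gate_red in the frame of gate_frame between -0.02 and 0.085 m and x of gate_red in the frame of gate_frame between -0.012 and 0.012 m and y of gate_red in the frame of gate_frame between -0.012 and 0.012 m).
It fails at once if the blue-gripped gate is taken from its place (moved more than 30 mm) (distance of gate_blue from where it was at the start of the episode above 0.03 m).
It fails at once if a bystander is pushed more than 20 mm (distance of any of weight_500, weight_200, scoop, tally_counter, sample_jar from where it was at the start of the episode above 0.02 m).
It also fails if it takes over 51 s, if anything falls off the work surface, if the arm or the gripper's body presses on something with over 40 N, if the wrist force passes 120 N, or if a joint passes its speed limit or range.

## Working session

There is one attempt and no reset: what is moved stays moved. The work goes in short steps, each a Python script; the robot and the scene stay as the last script left them, time stands still between calls to the robot, and variables do not carry over. Pictures are saved under pics/ and viewed, at most 10 in all, crops included, and the job is handed in when it is done.

```bash
mkdir -p pics; ls; cat > h.py <<'E'
import numpy as np, cv2
from scipy.spatial.transform import Rotation as R
from cell import manip, inverse_kinematics, cams, order
def cloud(c):
    z=c["z_map"]; K=c["intrinsics"]; v,u=np.indices(z.shape)
    P=np.stack([(u-K[0,2])*z/K[0,0],(v-K[1,2])*z/K[1,1],z],-1)
    o=np.array(c["orientation"],float)
    Rm=o if o.shape==(3,3) else R.from_rotvec(o).as_matrix()
    W=P@Rm.T+np.array(c["position"]); W[z==0]=np.nan
    return W
E
python3 - <<'E'
from h import *
a=[]
for n in("scene","top"):
    c=cams.capture(n); np.savez("pics/%s0.npz"%n,W=cloud(c),im=c["image"]); print(n,c["position"],c["orientation"],c["intrinsics"][0,0])
    cv2.imwrite("pics/%s0.png"%n,cv2.resize(c["image"],(800,600),interpolation=cv2.INTER_CUBIC))
print(manip.state())
E
```

```text
pics
scene [-0.04850624 -1.06416948  0.70893402] [-1.93412853  0.53457737 -0.32487252] 490.434478974343
top [0.48815822 0.00566496 1.15469896] [-2.1432732   2.19986846 -0.08687773] 360.849554553938
{'clock': 0.1, 'joint_pos': array([ 1.24012873e+00,  2.64641316e-01,  1.60526728e+00, -3.54735939e-05,
        1.27373155e+00, -3.68847238e-02]), 'joint_velocities': array([-1.04209110e-03, -1.71510644e-03, -2.99958795e-03,  4.42000826e-04,
       -4.64064057e-06,  8.64573492e-04]), 'tau': array([ 4.10026933e-04, -5.03613317e+01, -3.58074868e+01,  7.30839930e-02,
        2.31806439e-02, -5.64205016e-05]), 'tool_pos': array([0.19524857, 0.64544513, 0.23752101]), 'tcp_rot': array([-0.45974899, -3.10742399,  0.00317142]), 'contact_force': array([-0.534108  , -0.74990441, -0.5112877 ]), 'moment': array([ 0.05747889, -0.05508637,  0.00712253]), 'grasp_force': 0.0, 'gripper_width': 0.08828347154141282}
```

View pics/scene0.png

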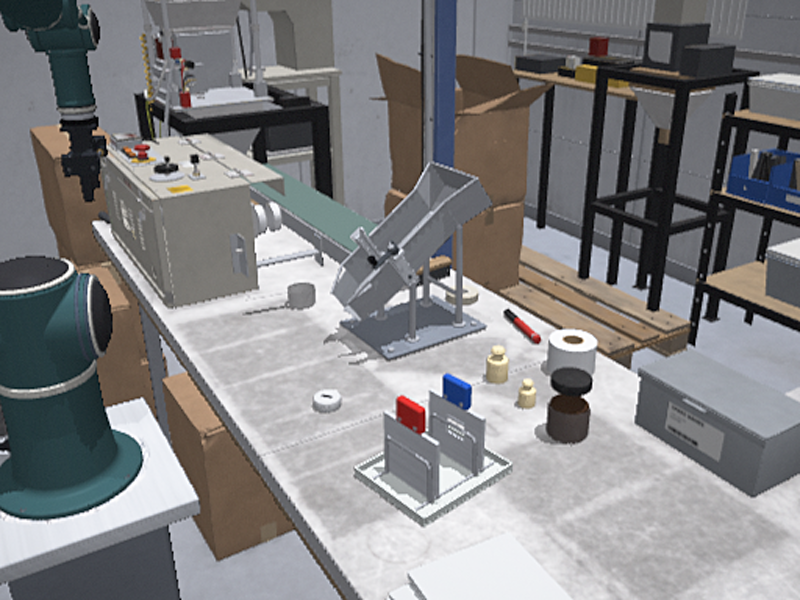

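View pics/top0.png

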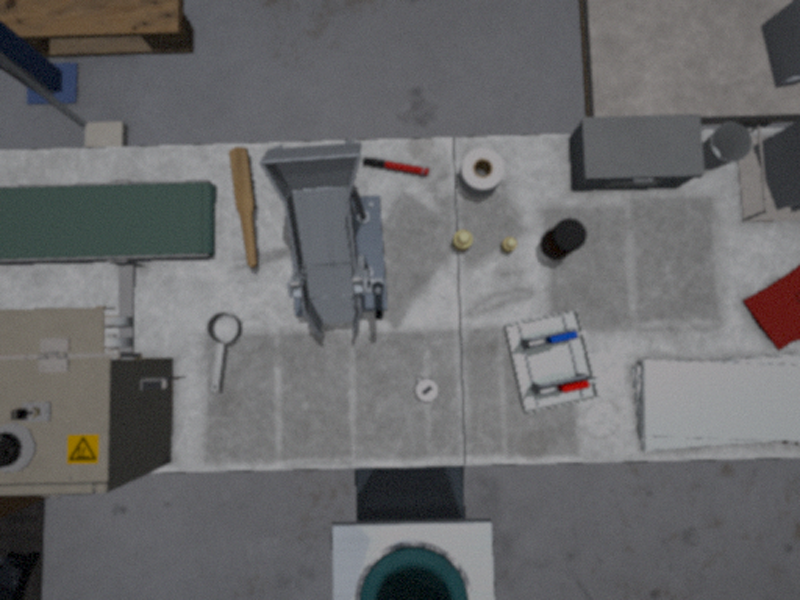

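The scene view shows the red grip at (410,413), the blue one at (457,390) and the chute's slot at about (385,255). In the top view red is at (573,385), blue at (563,338), and the chute spans (260–385, 145–340) with the keeper near (372,290).

```bash
python3 - <<'E'
from h import *
t=np.load("pics/top0.npz");s=np.load("pics/scene0.npz")
a=cv2.resize(t["im"][85:225,160:255],None,fx=4,fy=4,interpolation=cv2.INTER_CUBIC)
b=cv2.resize(s["im"][100:230,205:320],None,fx=4,fy=4,interpolation=cv2.INTER_CUBIC)
cv2.imwrite("pics/crop0t.png",a); cv2.imwrite("pics/crop0s.png",b)
for n,d in(("t",t),("s",s)):
    im=d["im"].astype(int);W=d["W"]
    for col,m in(("red",(im[...,2]>120)&(im[...,1]<70)&(im[...,0]<70)),("blue",(im[...,0]>110)&(im[...,2]<70)&(im[...,1]<100))):
        ok=m&(abs(W[...,2]-.12)<.05)&(W[...,0]<.8)&(abs(W[...,1]+.2)<.4)
        P=W[ok]; 
        if len(P): 
            top=P[P[:,2]>np.percentile(P[:,2],90)-.012]
            print(n,col,len(P),P.mean(0).round(4),P.min(0).round(3),P.max(0).round(3)); 
            print(' hull',cv2.minAreaRect((P[:,:2]*1000).astype(np.float32)), len(top),cv2.minAreaRect((top[:,:2]*1000).astype(np.float32)), np.median(top[:,2]))
E
```

```text
t red 63 [ 0.4213 -0.2974  0.143 ] [ 0.413 -0.32   0.14 ] [ 0.429 -0.275  0.147]
 hull ((421.34771728515625, -297.2400817871094), (10.312593460083008, 44.73874282836914), 10.20744514465332) 63 ((421.34771728515625, -297.2400817871094), (10.312593460083008, 44.73874282836914), 10.20744514465332) 0.14281498432911865
t blue 73 [ 0.5092 -0.2809  0.1426] [ 0.502 -0.303  0.137] [ 0.518 -0.26   0.147]
 hull ((508.77081298828125, -281.3357238769531), (13.178138732910156, 44.799678802490234), 11.108804702758789) 73 ((508.77081298828125, -281.3357238769531), (13.178138732910156, 44.799678802490234), 11.108804702758789) 0.14256493755433652
s red 129 [ 0.4182 -0.3096  0.1338] [ 0.408 -0.326  0.106] [ 0.427 -0.277  0.144]
 hull ((417.43402099609375, -300.81365966796875), (13.65057373046875, 49.35603713989258), 10.38077449798584) 92 ((417.82000732421875, -299.70294189453125), (13.41392707824707, 47.643768310546875), 13.436537742614746) 0.1408261782797703
s blue 93 [ 0.5057 -0.2965  0.13  ] [ 0.497 -0.308  0.105] [ 0.517 -0.261  0.143]
 hull ((502.5746765136719, -284.1382751464844), (13.780926704406738, 48.04252624511719), 20.32095718383789) 55 ((502.8182678222656, -284.7960510253906), (13.780926704406738, 46.63962173461914), 20.32095718383789) 0.13894619568566446
```

View pics/crop0t.png

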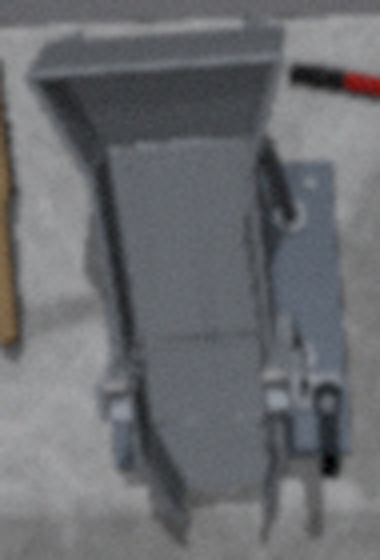

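View pics/crop0s.png

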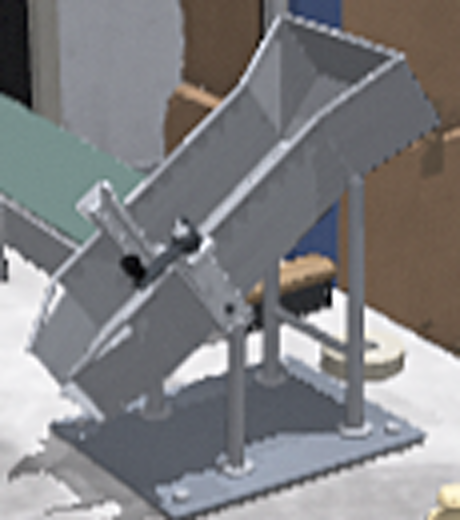

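Top crop: the channel mouths are at crop (118,400) and (275,395), the pivot is at (328,390) and the knob end is around (330,460). In the scene crop, the two channels run from (95,195) and (200,240), the pivot is at (187,238) and the knob at (132,268). Next I'll fit the chute frame from the clouds.

```bash
python3 - <<'E'
from h import *
t=np.load("pics/top0.npz");s=np.load("pics/scene0.npz")
W=t["W"]; 
P=W[85+40:85+80,160+37:160+60].reshape(-1,3);P=P[~np.isnan(P[:,0])]
for i in range(4):
    c=P.mean(0);u,sv,vt=np.linalg.svd(P-c,full_matrices=False);n=vt[2]*np.sign(vt[2,2]);r=(P-c)@n;P=P[abs(r)<2.5*r.std()]
print("floor n",n,"tilt",np.degrees(np.arccos(n[2])),"yaw",np.degrees(np.arctan2(-n[1],-n[0])),"rms",r.std(),c)
# base plate & yaw from base
for nm,d in(("t",t),("s",s)):
    V=d["W"];im=d["im"].astype(int)
    m=(V[...,0]>.4)&(V[...,0]<.85)&(V[...,1]>-.05)&(V[...,1]<.3)
    m2=m&(V[...,2]>.005)&(V[...,2]<.03)
    Q=V[m2];print(nm,"base",len(Q),cv2.minAreaRect((Q[:,:2]*1000).astype(np.float32)),np.median(Q[:,2]))
    dark=m&(im.max(-1)<55)&(V[...,2]>.15)
    vv,uu=np.nonzero(dark);
    for a in sorted(set(zip(vv,uu)))[::2]:
        if nm=="s" or a[0]>170: print(a,V[a].round(3),end=';')
    print()
E
```

```text
floor n [-0.57424231 -0.01953116  0.81845238] tilt 35.06983008011264 yaw 1.9479966225855079 rms 0.0015369547362595825 [0.71217228 0.13695934 0.18173524]
t base 1195 ((625.2109985351562, 124.2881088256836), (448.2721862792969, 347.9371032714844), 0.1898859739303589) 0.010200758947307875
(np.int64(182), np.int64(240)) [0.601 0.049 0.228];(np.int64(182), np.int64(242)) [0.601 0.044 0.23 ];(np.int64(183), np.int64(194)) [0.611 0.181 0.156];(np.int64(185), np.int64(194)) [0.605 0.18  0.161];(np.int64(189), np.int64(242)) [0.584 0.045 0.218];(np.int64(190), np.int64(243)) [0.582 0.043 0.214];(np.int64(191), np.int64(242)) [0.579 0.045 0.212];(np.int64(192), np.int64(242)) [0.577 0.046 0.211];(np.int64(193), np.int64(241)) [0.574 0.048 0.21 ];(np.int64(193), np.int64(243)) [0.574 0.043 0.209];(np.int64(194), np.int64(242)) [0.572 0.046 0.206];(np.int64(195), np.int64(241)) [0.569 0.048 0.209];(np.int64(196), np.int64(241)) [0.567 0.049 0.205];(np.int64(196), np.int64(243)) [0.567 0.043 0.204];(np.int64(197), np.int64(241)) [0.564 0.049 0.202];(np.int64(197), np.int64(243)) [0.565 0.044 0.2 
[... 1070 characters left out ...]
, np.int64(236)) [0.548 0.052 0.213];(np.int64(164), np.int64(238)) [0.547 0.038 0.218];(np.int64(165), np.int64(236)) [0.545 0.047 0.212];(np.int64(165), np.int64(238)) [0.547 0.039 0.214];(np.int64(166), np.int64(236)) [0.543 0.043 0.211];(np.int64(166), np.int64(238)) [0.548 0.04  0.211];(np.int64(167), np.int64(236)) [0.541 0.039 0.21 ];(np.int64(167), np.int64(238)) [0.549 0.043 0.207];(np.int64(167), np.int64(240)) [0.553 0.038 0.208];(np.int64(168), np.int64(238)) [0.547 0.039 0.206];(np.int64(168), np.int64(240)) [0.555 0.041 0.203];(np.int64(169), np.int64(238)) [0.548 0.041 0.202];(np.int64(169), np.int64(240)) [0.555 0.043 0.2  ];(np.int64(171), np.int64(239)) [0.553 0.045 0.193];
```

```bash
python3 - <<'E'
from h import *
t=np.load("pics/top0.npz");s=np.load("pics/scene0.npz")
Rf=(R.from_euler('z',1.95,degrees=True)*R.from_euler('y',-35,degrees=True)).as_matrix()
o=np.array([.60,.135,.135])
vis=[]
for nm,d in(("t",t),("s",s)):
    V=(d["W"]-o)@Rf   # coords in frame
    m=(abs(V[...,1])<.13)&(V[...,0]>-.15)&(V[...,0]<.28)&(V[...,2]>-.03)&(V[...,2]<.14)
    Q=V[m]
    H=np.full((344,208),0.)
    for p,g in zip(Q,d["im"][m]):
        pass
    f=Q[(abs(Q[:,1])<.035)&(Q[:,0]>.03)&(Q[:,0]<.15)&(Q[:,2]<.03)]; print(nm,"floor z",np.median(f[:,2]) if len(f) else None,len(f))
    # wall tops: height 50-72
    for x0 in np.arange(-.13,.16,.03):
        k=Q[(abs(Q[:,0]-x0)<.015)]
        z0=np.median(f[:,2]) if len(f) else 0
        kk=k[(k[:,2]-z0>.055)&(k[:,2]-z0<.075)]
        L=kk[(kk[:,1]>.0)][:,1];Rr=kk[kk[:,1]<0][:,1]
        print(round(x0,2),"L",np.percentile(L,[5,50,95]).round(4) if len(L)>3 else L,len(L),"R",np.percentile(Rr,[5,50,95]).round(4) if len(Rr)>3 else Rr,len(Rr))
    hi=Q[(Q[:,2]>.08)]
    img=np.full((600,640,3),255,np.uint8)
    ord_=np.argsort(Q[:,2]);
    for p,g in zip(Q[ord_],d["im"][m][ord_]):
        c=cv2.applyColorMap(np.uint8([[np.clip((p[2]+.03)/.17*255,0,255)]]),cv2.COLORMAP_JET)[0,0]
        # top half-plane: x up, y left ; 4 px/mm*... 2.4 px per mm
        u=int(160+ -p[1]*1200) if 1 else 0
        v=int(300-p[0]*1000)
        cv2.circle(img,(u+(0 if nm=="t" else 0),v),2,tuple(int(a) for a in c),-1)
    for gx in (-.1,-.05,0,.05,.1): cv2.line(img,(0,int(300-gx*1000)),(8,int(300-gx*1000)),(0,0,0),1)
    # side view x vs z (points with |y| between .045 and .075)
    for p in Q[(abs(Q[:,1])>.05)&(abs(Q[:,1])<.075)]:
        cv2.circle(img,(int(470+p[0]*1000),int(200-p[2]*1000)),1,(0,0,255) if p[1]>0 else (255,0,0),-1)
    for p in Q[(Q[:,1]<-.075)&(Q[:,1]>-.12)]:
        cv2.circle(img,(int(470+p[0]*1000),int(450-p[2]*1000)),1,(0,0,0),-1)
    vis.append(cv2.resize(img,(400,600) if 0 else (640,600)))
    cv2.imwrite("pics/f0%s.png"%nm,vis[-1])
c=np.hstack(vis);cv2.imwrite("pics/f0.png",cv2.resize(c,(800,375)))
E
```

```text
t floor z -0.026058353394178828 966
-0.13 L [] 0 R [] 0
-0.1 L [] 0 R [] 0
-0.07 L [0.03410472 0.03196339 0.02947636] 3 R [-0.04000261 -0.03964881] 2
-0.04 L [0.0358 0.0405 0.045 ] 18 R [-0.0512 -0.047  -0.0406] 16
-0.01 L [0.0434 0.0458 0.0484] 20 R [-0.0551 -0.0522 -0.0493] 20
0.02 L [0.0435 0.0449 0.049 ] 15 R [-0.0549 -0.0525 -0.0494] 10
0.05 L [0.0432 0.0482 0.058 ] 43 R [-0.0711 -0.0559 -0.0491] 46
0.08 L [0.0454 0.0472 0.0499] 22 R [-0.0541 -0.0514 -0.0489] 24
0.11 L [0.0452 0.047  0.0504] 25 R [-0.0537 -0.0512 -0.0485] 24
0.14 L [0.0455 0.0476 0.0509] 30 R [-0.0535 -0.0505 -0.0485] 23
s floor z None 0
-0.13 L [] 0 R [] 0
-0.1 L [] 0 R [] 0
-0.07 L [] 0 R [] 0
-0.04 L [] 0 R [] 0
-0.01 L [] 0 R [-0.0956 -0.0926 -0.0841] 7
0.02 L [0.0432 0.0534 0.0605] 14 R [-0.0985 -0.0921 -0.0553] 36
0.05 L [0.0439 0.0567 0.0622] 19 R [-0.1005 -0.0958 -0.0753] 33
0.08 L [] 0 R [] 0
0.11 L [] 0 R [] 0
0.14 L [] 0 R [] 0
```

View pics/f0.png

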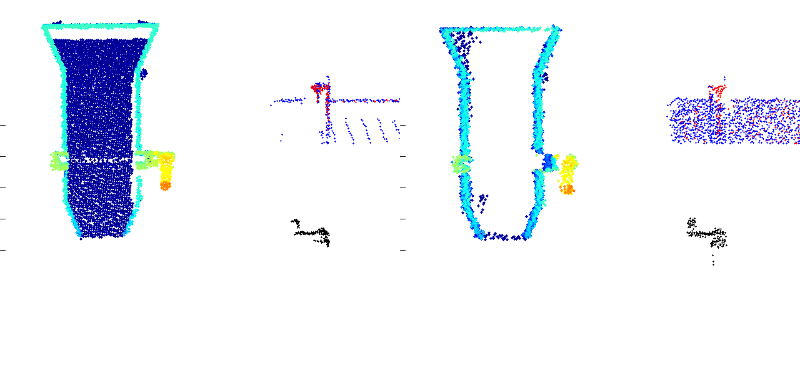

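The rectified maps show clean walls, both slot channels (flares) near x≈+0.05, a seam across the floor there, and the keeper pointing to −x on the −y side with its knob at the tip. I'll refine the numbers.

```bash
python3 - <<'E'
from h import *
t=np.load("pics/top0.npz");s=np.load("pics/scene0.npz")
Rf=(R.from_euler('z',2.6,degrees=True)*R.from_euler('y',-35,degrees=True)).as_matrix()
o=np.array([.60,.135,.135])
for nm,d in(("t",t),("s",s)):
    V=(d["W"]-o)@Rf
    Q=V[(abs(V[...,1])<.13)&(V[...,0]>-.15)&(V[...,0]<.28)&(V[...,2]>-.04)&(V[...,2]<.14)]
    y=Q[:,1]
    f=Q[(abs(y)<.035)&(Q[:,0]>-.05)&(Q[:,0]<.13)&(Q[:,2]<.03)]
    if len(f):
        print(nm,"floor",np.median(f[:,2]))
        for a in np.arange(-.0,.1,.006):
            k=f[abs(f[:,0]-a)<.003]; print((round(a,3),len(k),round(float(np.median(k[:,2])),4),round(float(k[:,2].min()),4)),end=' ')
        print()
    w=Q[(abs(y)<.06)&(abs(y)>.035)&(Q[:,0]>.08)&(Q[:,0]<.14)]; print("walltop",np.percentile(w[:,2],[50,95]))
    L=w[(w[:,1]>0)&(w[:,2]>.033)];Rr=w[(w[:,1]<0)&(w[:,2]>.033)]
    if len(L) and len(Rr):print("wall y",np.percentile(L[:,1],[10,50,90]),np.percentile(Rr[:,1],[10,50,90]))
    for sd in(1,-1):
        k=Q[(y*sd>.035)&(y*sd<.078)&(Q[:,2]>.05)&(Q[:,0]>0)&(Q[:,0]<.09)]
        print(sd,len(k),"x",np.percentile(k[:,0],[2,10,50,90,98]).round(4),"y",np.percentile(k[:,1],[2,10,50,90,98]).round(4),"z",np.percentile(k[:,2],[2,50,90,98]).round(4))
    k=Q[(y<-.078)&(y>-.125)&(Q[:,2]>.06)]
    lo=k[k[:,2]<.09];hi=k[k[:,2]>.092]
    # bar axis
    print("keeper all x",np.percentile(k[:,0],[1,99]).round(4),"y",np.percentile(k[:,1],[1,99]).round(4))
    for a in np.arange(-.06,.07,.01):
        b=k[abs(k[:,0]-a)<.005]
        if len(b)>3: print((round(a,2),len(b),b[:,1].min().round(4),b[:,1].max().round(4),np.median(b[:,2]).round(4)),end=' ')
    print("\nknob",len(hi),hi.mean(0).round(4) if len(hi) else 0,hi.min(0).round(4) if len(hi) else 0,hi.max(0).round(4) if len(hi) else 0)
E
```

```text
t floor -0.026172898972196185
(np.float64(-0.0), 50, -0.0258, -0.0293) (np.float64(0.006), 42, -0.0263, -0.0306) (np.float64(0.012), 45, -0.026, -0.0309) (np.float64(0.018), 43, -0.0263, -0.0306) (np.float64(0.024), 49, -0.026, -0.0292) (np.float64(0.03), 44, -0.0259, -0.0289) (np.float64(0.036), 60, -0.0264, -0.0355) (np.float64(0.042), 43, -0.0295, -0.0324) (np.float64(0.048), 35, -0.0263, -0.0297) (np.float64(0.054), 49, -0.0263, -0.0304) (np.float64(0.06), 47, -0.0261, -0.0303) (np.float64(0.066), 49, -0.0257, -0.0295) (np.float64(0.072), 50, -0.0262, -0.0302) (np.float64(0.078), 51, -0.0261, -0.03) (np.float64(0.084), 47, -0.0262, -0.029) (np.float64(0.09), 47, -0.0259, -0.0294) (np.float64(0.096), 52, -0.0261, -0.0288) 
walltop [-0.00887772  0.04039099]
wall y [0.04451375 0.04656166 0.04945776] [-0.05420078 -0.0519487  -0.04960712]
1 77 x [0.029  0.0315 0.039  0.0551 0.0565] y [0.0435 0.0454 0.0549 0.0619 0.0649] z [0.051  0.0588 0.0626 0.0638]
-1 99 x [0.0295 0.0332 0.0429 0.0559 0.0566] y [-0.0773 -0.0754 -0.0645 -0.0519 -0.0492] z [0.0516 0.0615 0.0667 0.0774]
keeper all x [-0.0034  0.0549] y [-0.0984 -0.0796]
(np.float64(0.0), 23, np.float64(-0.0923), np.float64(-0.0812), np.float64(0.0964)) (np.float64(0.01), 27, np.float64(-0.0931), np.float64(-0.0818), np.float64(0.0793)) (np.float64(0.02), 18, np.float64(-0.0938), np.float64(-0.0826), np.float64(0.0771)) (np.float64(0.03), 19, np.float64(-0.0972), np.float64(-0.081), np.float64(0.0773)) (np.float64(0.04), 20, np.float64(-0.098), np.float64(-0.0794), np.float64(0.0795)) (np.float64(0.05), 52, np.float64(-0.0987), np.float64(-0.08), np.float64(0.0719)) 
knob 21 [ 0.0021 -0.0867  0.0966] [-0.0044 -0.0922  0.0935] [ 0.0079 -0.0812  0.0995]
s floor -0.02612216403278116
  return _methods._mean(a, axis=axis, dtype=dtype,
  ret = ret.dtype.type(ret / rcount)
Traceback (most recent call last):
ValueError: zero-size array to reduction operation minimum which has no identity
```

The dip in the floor, the channels, the mouth height and the seat's 135 mm all agree on an origin at (0.0426, −0.0027, −0.0297) in the provisional frame. The keeper is at about 0.05 rad. Now I'll check IK for the whole plan.

```bash
cat >> h.py <<'E'
RF=(R.from_euler('z',2.6,degrees=True)*R.from_euler('y',-35,degrees=True)).as_matrix()
OF=np.array([.60,.135,.135])+RF@[.0426,-.0027,-.0297]
RG=R.from_euler('z',10.5,degrees=True).as_matrix()
OG=np.array([.4200,-.2985,.003])
SGN=1
def tool(Rm):  # tool rotvec for a gate-like frame
    ty=SGN*Rm[:,0]; tz=-Rm[:,2]
    return R.from_matrix(np.column_stack([np.cross(ty,tz),ty,tz])).as_rotvec()
def F(x,y,z): return OF+RF@np.array([x,y,z])
def knob(th,z): return F(-.042*np.cos(th),-.086+.042*np.sin(th),z)
E
python3 - <<'E'
import h
from h import *
print(OF)
for sg in(1,-1):
    h.SGN=sg
    for n,p,Rm in [("pre",OG+[0,0,.2],RG),("grasp",OG+[0,0,.103],RG),("lift",OG+[0,0,.32],RG),("pres",F(0,0,.263),RF),("home",F(0,0,.103),RF),("k0",knob(.05,.11),RF),("k0u",knob(.05,.2),RF),("k1",knob(1.57,.11),RF)]:
        q=inverse_kinematics(p,tool(Rm)); print(sg,n,p.round(3),None if q is None else np.round(q,2))
E
```

```text
[0.65200012 0.13465853 0.13510554]
1 pre [ 0.42  -0.298  0.203] [-0.67 -0.01  1.98 -0.    1.17 -0.85]
1 grasp [ 0.42  -0.298  0.106] [-0.67  0.09  2.07 -0.    0.98 -0.85]
1 lift [ 0.42  -0.298  0.323] [-0.67 -0.08  1.83 -0.    1.4  -0.85]
1 pres [0.501 0.128 0.351] [ 0.29 -0.47  2.18 -0.19  0.85  0.33]
1 home [0.593 0.132 0.219] [ 0.24 -0.17  2.21 -0.23  0.51  0.36]
1 k0 [0.558 0.046 0.201] [ 0.03 -0.27  2.32  0.01  0.47 -0.02]
1 k0u [0.507 0.044 0.275] [ 0.03 -0.47  2.31  0.01  0.69 -0.02]
1 k1 [0.591 0.088 0.225] [ 0.14 -0.21  2.23 -0.11  0.51  0.17]
-1 pre [ 0.42  -0.298  0.203] [-0.67 -0.01  1.98 -0.    1.17  2.29]
-1 grasp [ 0.42  -0.298  0.106] [-0.67  0.09  2.07 -0.    0.98  2.29]
-1 lift [ 0.42  -0.298  0.323] [-0.67 -0.08  1.83 -0.    1.4   2.29]
-1 pres [0.501 0.128 0.351] None
-1 home [0.593 0.132 0.219] None
-1 k0 [0.558 0.046 0.201] None
-1 k0u [0.507 0.044 0.275] None
-1 k1 [0.591 0.088 0.225] None
```

```bash
python3 - <<'E'
from h import *
st=manip.state(); p=st["tool_pos"]
manip.move_linear([p[0],p[1],.45],rate=.3)
q=inverse_kinematics(OG+[0,0,.45],tool(RG)); print(q)
qq=np.array(q); q2=qq.copy(); q2[0]=1.24; q2[5]=manip.state()["joint_pos"][5]
manip.set_joints(q2); manip.set_joints(qq)
manip.set_gripper(.05,30)
manip.move_pose(OG+[0,0,.18],tool(RG))
c=cams.capture("top"); W=cloud(c); s=cams.capture("scene")
cv2.imwrite("pics/s1.png",cv2.resize(s["image"][190:350,200:360],None,fx=3.5,fy=3.5,interpolation=cv2.INTER_CUBIC))
print(manip.state()["clock"],manip.state()["tool_pos"],manip.state()["contact_force"])
E
```

```text
[-6.66223716e-01 -9.90496796e-02  1.61085545e+00 -4.44089210e-16
  1.62978689e+00 -8.49483287e-01]
6.45 [ 0.42154825 -0.2997269   0.18542001] [-0.21788858  0.2117518   0.72964056]
```

View pics/s1.png

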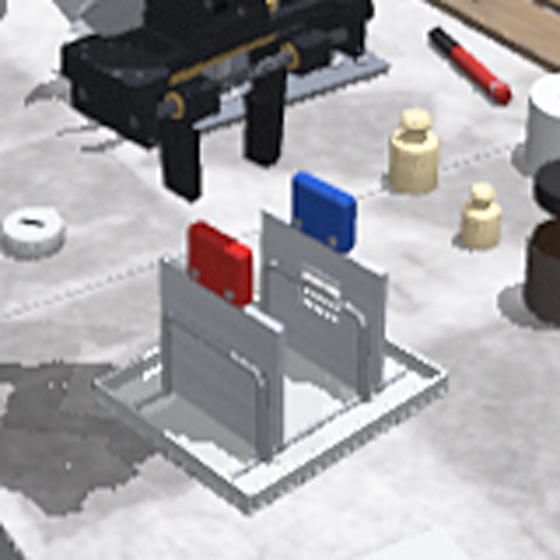

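The open fingers, at (182,150) and (265,115), straddle the red grip at (220,255). I'll descend, grip and lift.

```bash
python3 - <<'E'
from h import *
manip.move_linear(OG+[0,0,.104],rate=.12)
st=manip.state();print(st["tool_pos"],st["contact_force"])
manip.set_gripper(0.0,35); st=manip.state();print(st["gripper_width"],st["grasp_force"],st["contact_force"])
manip.move_linear(OG+[0,0,.33],rate=.12)
st=manip.state();print(st["clock"],st["gripper_width"],st["contact_force"])
manip.move_pose(F(0,0,.263),tool(RF))
st=manip.state();print(st["clock"],st["tool_pos"],F(0,0,.263),st["gripper_width"],st["contact_force"])
manip.dwell(.3);st=manip.state();print(st["tool_pos"])
for n in("scene","top"):
    c=cams.capture(n);np.savez("pics/%s2.npz"%n,W=cloud(c),im=c["image"])
    V=(cloud(c)-OF)@RF; im=c["image"].astype(int)
    m=(im[...,2]>110)&(im[...,1]<70)&(abs(V[...,1])<.06)&(abs(V[...,0])<.05)&(V[...,2]>.2)&(V[...,2]<.34)
    Q=V[m];print(n,len(Q),Q.min(0).round(4) if len(Q) else 0,Q.max(0).round(4) if len(Q) else 0)
    if 1:
        m=(abs(V[...,1])<.075)&(abs(V[...,0])<.03)&(V[...,2]>.13)&(V[...,2]<.25)
        Q=V[m];print(" plate",len(Q),np.percentile(Q,[1,50,99],axis=0).round(4).tolist() if len(Q) else 0)
        if len(Q):
            A=np.c_[Q[:,1:],np.ones(len(Q))];print(" x=ay+bz+c",np.linalg.lstsq(A,Q[:,0],rcond=None)[0])
            for z0 in(.17,.19,.21,.23):
                k=Q[abs(Q[:,2]-z0)<.01]; print(z0,len(k),np.percentile(k[:,1],[1,99]).round(4) if len(k) else 0,np.median(k[:,0]))
c=np.load("pics/scene2.npz")["im"];cv2.imwrite("pics/s2.png",cv2.resize(c[60:240,180:340],None,fx=3.3,fy=3.3,interpolation=cv2.INTER_CUBIC))
E
```

```text
[ 0.42052075 -0.29891804  0.10766166] [ 0.90099958  0.46384157 -0.62296899]
0.014231833639596448 34.99059276189655 [0.09459421 0.82870953 1.16026599]
9.9 0.01354136965265139 [ 0.33922237  0.29144663 -1.94614165]
11.4917 [0.5014722  0.12726813 0.35050463] [0.50130481 0.1278155  0.35054253] 0.013578121450479482 [ 0.90427914  0.28179044 -1.56512444]
[0.50158842 0.12722236 0.35042665]
scene 82 [-0.0096 -0.0283  0.2605] [0.0075 0.0184 0.2998]
 plate 301 [[-0.0075, -0.0587, 0.1601], [-0.0061, -0.0154, 0.2058], [-0.0001, 0.0513, 0.2491]]
 x=ay+bz+c [-0.02098661 -0.00241505 -0.00540638]
0.17 58 [-0.0556  0.0517] -0.006025551004832406
0.19 70 [-0.0569  0.0514] -0.0061285633700654835
0.21 72 [-0.0584  0.053 ] -0.006161150406390061
0.23 66 [-0.0581  0.0459] -0.0059767897590160156
top 0 0 0
 plate 486 [[0.0002, -0.0552, 0.1591], [0.0033, -0.0264, 0.1875], [0.0052, 0.0524, 0.2485]]
 x=ay+bz+c [0.00294092 0.0035859  0.00259411]
0.17 161 [-0.0542  0.053 ] 0.003237576624506663
0.19 124 [-0.054  0.052] 0.003368917259583142
0.21 71 [-0.0546 -0.019 ] 0.0034109959167789115
0.23 74 [-0.0552 -0.0183] 0.003268853174055746
```

View pics/s2.png

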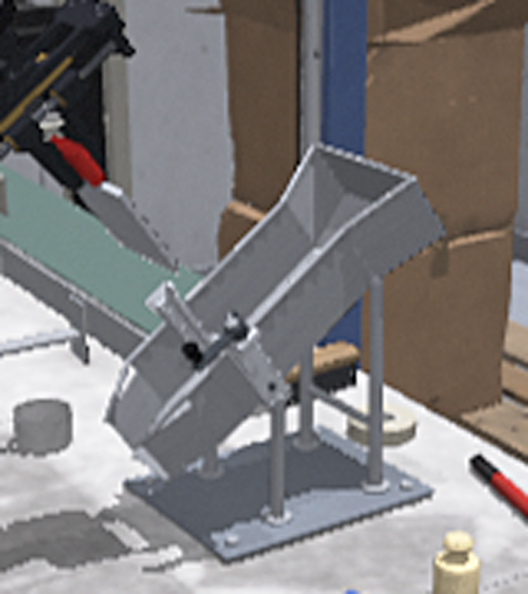

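The gate (top edge at (115,190), plate below) is aligned above the slot. The top-camera residuals are about 0.3 mm in x, −1 mm in y and −1 mm in z. I'll insert it slowly with force checks.

```bash
python3 - <<'E'
from h import *
f0=RF.T@manip.state()["contact_force"]
for z in [.105,.095,.088,.08,.07,.055,.04,.025,.012,.007,.004,.002,.001,0.,-.001,-.002]:
    manip.move_linear(F(0,.001,z+.103),rate=.06 if z>.1 else .04)
    st=manip.state();f=RF.T@st["contact_force"]-f0;p=RF.T@(st["tool_pos"]-OF)
    print(z,st["clock"],f.round(1),(p-[0,0,.103]).round(4),round(st["gripper_width"],4))
    if np.linalg.norm(f)>(12 if z<.01 else 15): break
E
```

```text
0.105 12.9583 [0.6 1.4 0.4] [0.0004 0.0011 0.1053] 0.0134
0.095 13.3583 [-0.5  1.8  1.5] [-0.0005  0.0009  0.0946] 0.0136
0.088 13.6833 [-0.2  1.4  0.6] [-0.0004  0.0009  0.0876] 0.0136
0.08 14.0333 [-0.7  2.1  1.9] [-0.0004  0.0009  0.0796] 0.0138
0.07 14.4333 [0.2 1.1 0.8] [-0.0005  0.0009  0.0696] 0.0141
0.055 14.9583 [-0.5  2.   1.6] [-0.0003  0.0009  0.0546] 0.0138
0.04 15.4833 [-0.4  0.6  2.4] [-0.0003  0.0009  0.0397] 0.0138
0.025 16.0083 [-0.2  1.1  1. ] [-0.0003  0.0009  0.0247] 0.0139
0.012 16.4833 [-0.3  1.5  1.5] [-0.0003  0.0009  0.0116] 0.0138
0.007 16.7583 [0.2 1.4 0.2] [-0.0003  0.001   0.0067] 0.0137
0.004 17.0083 [-0.2  1.2  0.5] [-0.0002  0.001   0.0038] 0.0139
0.002 17.2583 [0.1 1.4 1.3] [-0.0001  0.001   0.0019] 0.0137
0.001 17.5083 [-0.2  2.1  3.5] [0.0004 0.0011 0.0012] 0.0138
0.0 17.7583 [-3.   0.  13.8] [0.0009 0.0011 0.0011] 0.0135
```

Contact at about 1 mm of travel: seated. Release, withdraw along the slot, then grip the knob.

```bash
python3 - <<'E'
from h import *
manip.set_gripper(.03); manip.move_linear(F(0,.001,.2),rate=.12)
c=cams.capture("top");V=(cloud(c)-OF)@RF
m=(abs(V[...,1])<.035)&(abs(V[...,0])<.03)&(V[...,2]>.01)&(V[...,2]<.15);Q=V[m];print("gate",len(Q),np.percentile(Q,[1,50,99],axis=0).round(4).tolist())
s=cams.capture("scene");V=(cloud(s)-OF)@RF;im=s["image"].astype(int)
m=(im[...,2]>110)&(im[...,1]<70)&(abs(V[...,1])<.06)&(abs(V[...,0])<.03)&(V[...,2]>.05);Q=V[m];print("red",len(Q),Q.min(0).round(4),Q.max(0).round(4))
o=tool(RF)
manip.move_linear(knob(.05,.2),rate=.15)
manip.move_linear(knob(.05,.112),rate=.1)
st=manip.state();print(st["clock"],(RF.T@st["contact_force"]).round(1))
s=cams.capture("scene");cv2.imwrite("pics/s3.png",cv2.resize(s["image"][110:220,190:310],None,fx=5,fy=5,interpolation=cv2.INTER_CUBIC))
E
```

```text
gate 476 [[-0.0038, -0.0345, 0.011], [0.0025, -0.0036, 0.066], [0.0061, 0.0334, 0.1399]]
red 69 [-0.0118 -0.031   0.0544] [0.0191 0.0503 0.1429]
21.0667 [-0.4  1.2 -0.1]
```

View pics/s3.png

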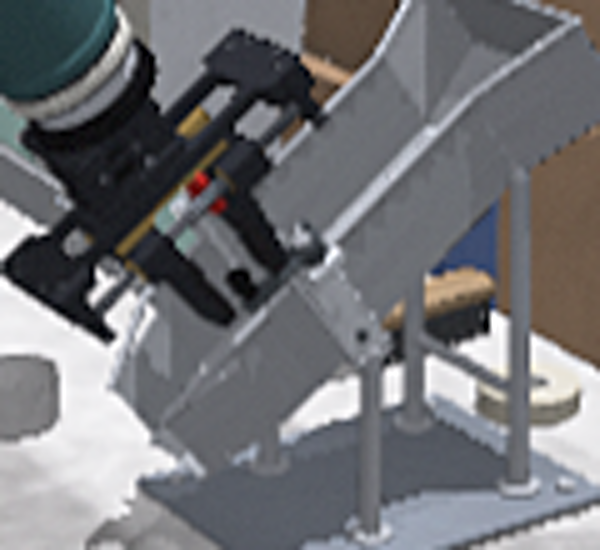

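The fingers, at (220,305) and (275,265), straddle the knob at (240,280). The gate's grip top reads z = 0.140, so the gate is home. Grip the knob and swing it.

```bash
python3 - <<'E'
from h import *
manip.set_gripper(0,15); st=manip.state();print(st["gripper_width"])
f0=RF.T@st["contact_force"]
for th in np.linspace(.05,1.57,14)[1:]:
    manip.move_linear(knob(th,.112),rate=.04)
    st=manip.state();f=RF.T@st["contact_force"]-f0
    print(round(th,2),st["clock"],f.round(1),round(st["gripper_width"],4))
    if np.linalg.norm(f)>20: break
c=cams.capture("scene");cv2.imwrite("pics/s4.png",cv2.resize(c["image"][110:220,190:310],None,fx=5,fy=5,interpolation=cv2.INTER_CUBIC))
E
```

```text
0.01296862520506476
0.17 21.7917 [-0.3 -1.5  0.8] 0.013
0.28 22.0667 [-0.6 -2.2  0.6] 0.0131
0.4 22.3417 [-1.1 -1.6  2.8] 0.0128
0.52 22.6167 [-2.3 -0.3  1.7] 0.013
0.63 22.8917 [-3.8  0.1  4.1] 0.0127
0.75 23.1667 [-5.6  1.   5.5] 0.013
0.87 23.4417 [-6.3  2.7  6. ] 0.0128
0.99 23.7167 [-7.6  5.   5.5] 0.0129
1.1 23.9917 [-6.9  6.8  4. ] 0.0134
1.22 24.2667 [-7.2 10.6  1.1] 0.0127
1.34 24.5417 [-4.7 10.4 -2.6] 0.0131
1.45 24.8167 [-3.2  9.8 -5.5] 0.0132
1.57 25.0917 [-1.1  7.8 -6.6] 0.0128
```

```bash
python3 - <<'E'
from h import *
manip.set_gripper(.03); manip.move_linear(knob(1.57,.2),rate=.12); manip.move_linear(knob(1.57,.24)+[-.08,0,.08],rate=.2)
im=[]
for n,(a,b,c_,d) in(("scene",(110,220,190,270+20)),("top",(150,226,170,260))):
    c=cams.capture(n);im.append(cv2.resize(c["image"][a:b,c_:d],(390,400),interpolation=cv2.INTER_CUBIC))
    V=(cloud(c)-OF)@RF;g=c["image"]
    k=V[(V[...,2]>.108)&(V[...,2]<.135)&(V[...,1]<-.03)&(V[...,1]>-.1)&(abs(V[...,0])<.06)];print(n,"knob",len(k),k.mean(0).round(4) if len(k) else 0)
    m=(abs(V[...,1])<.022)&(abs(V[...,0])<.03)&(V[...,2]>.08)&(V[...,2]<.16);Q=V[m];print(" gate",len(Q),np.percentile(Q,[2,50,98],axis=0).round(4).tolist() if len(Q) else 0)
cv2.imwrite("pics/e.png",np.hstack(im));print(manip.state()["clock"],manip.state()["contact_force"])
E
```

```text
scene knob 59 [-0.0061 -0.0642  0.1163]
 gate 98 [[-0.0139, -0.0211, 0.0813], [-0.0099, -0.0032, 0.1301], [-0.0011, 0.0208, 0.1416]]
top knob 77 [ 0.0004 -0.0657  0.1153]
 gate 245 [[-0.0067, -0.0213, 0.0819], [0.0031, -0.0003, 0.1268], [0.006, 0.0215, 0.141]]
27.4833 [-0.16740968 -0.41897368 -0.16302091]
```

View pics/e.png

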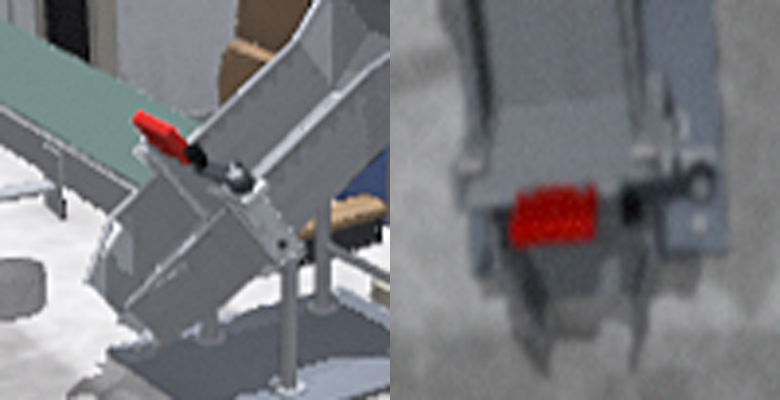

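The keeper lies across beside the grip, with the knob at (632,207) and the pivot at (700,185) in the top view. I'll check its angle numerically before handing in.

```bash
python3 - <<'E'
from h import *
for n in("scene","top"):
    c=cams.capture(n);V=(cloud(c)-OF)@RF
    b=(V[...,2]>.1)&(V[...,2]<.135)&(abs(V[...,0])<.04)
    for lo,hi in((-.095,-.077),(-.077,-.055),(-.052,-.034)):
        k=V[b&(V[...,1]>lo)&(V[...,1]<hi)];print(n,lo,len(k),k[:,0].min().round(4),k[:,0].max().round(4),np.median(k,axis=0).round(4))
E
```

```text
scene -0.095 39 -0.0131 0.005 [-0.0053 -0.0888  0.108 ]
scene -0.077 23 -0.0123 0.0071 [-0.0064 -0.0639  0.1067]
scene -0.052 39 -0.0136 -0.0002 [-0.0078 -0.0473  0.1184]
top -0.095 47 -0.0093 0.0101 [ 0.0042 -0.0855  0.1087]
top -0.077 49 -0.0082 0.0133 [ 0.0006 -0.0669  0.1069]
top -0.052 48 -0.0076 0.005 [ 0.0009 -0.0443  0.1194]
```

The angle is about 1.51 rad, past the threshold. There is time left, so I'll nudge the keeper to its stop with a force check and then hand in.

```bash
python3 - <<'E'
from h import *
manip.move_linear(knob(1.57,.2),rate=.2); manip.move_linear(knob(1.57,.112),rate=.1)
f0=RF.T@manip.state()["contact_force"]
manip.set_gripper(0,10)
for dx in(.002,.004,.006):
    manip.move_linear(F(dx,-.044,.112),rate=.03);f=RF.T@manip.state()["contact_force"]-f0;print(dx,f.round(1))
    if f[0]<-8: break
manip.set_gripper(.03); manip.move_linear(F(dx,-.044,.2),rate=.12); manip.move_linear(knob(1.57,.24)+[-.08,0,.08],rate=.2)
for n in("scene","top"):
    c=cams.capture(n);V=(cloud(c)-OF)@RF;b=(V[...,2]>.1)&(V[...,2]<.135)&(abs(V[...,0])<.04)
    for lo,hi in((-.095,-.077),(-.052,-.034)):
        k=V[b&(V[...,1]>lo)&(V[...,1]<hi)];print(n,lo,k[:,0].min().round(4),k[:,0].max().round(4))
    Q=V[(abs(V[...,1])<.022)&(abs(V[...,0])<.03)&(V[...,2]>.08)&(V[...,2]<.16)];print(np.percentile(Q[:,2],98))
manip.dwell(.5);print(manip.state()["clock"],order.close_job())
E
```

```text
0.002 [-7.6  1.3  9.9]
0.004 [-10.    2.7  13.6]
scene -0.095 -0.0134 0.0048
scene -0.052 -0.0115 0.0025
0.14155581940917772
top -0.095 -0.0091 0.0111
top -0.052 -0.0045 0.0073
0.14179604338901672
the job is handed in; nothing more can be done
33.2667 None
```

The job is handed in at about 33 s: the red gate is home in the slot and was lowered under control, the keeper is swung across to its stop, and neither the blue gate nor any bystander was touched; no verdict came back.

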